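# Open the seasoning drum at its empty compartment and fetch the wedged refill carton

## Task

Get the seasoning drum ready for a refill. First turn its clear cap by its fin, going round the way that the honey jar does not block, until the cap's opening lies squarely over the empty compartment; then tip the carton that is wedged between the two caddies forward out of the gap, pick it up, and leave it lying along the middle of the small tray. Do not shift the honey jar, the tea light or the lidded pot.

Things in the scene. Friction and masses are not known exactly. Their poses are not given: they have to be found in the camera images.
- drum: round white seasoning drum, 160 mm across and 62 mm high, fixed to the worktop; origin at the centre of its underside, z up. Inside are five equal compartments (72 degrees each); four hold seasonings (cubes, balls, sticks, discs), one is empty: it is centred on the drum's own +x axis.
- cap (a joint): turning angle of the drum's clear cap (164 mm across, 5 mm thick, its top 67 mm above the worktop), rad, anticlockwise from above; no stops; it stays where it is left (friction 0.08 N m, some 1.2 N at the fin). At 0 (or any whole turn) the cap's opening is over the empty compartment; it starts about half a turn off (2.4 to 3.9).
- opening (a point): middle of the cap's one opening: a 56 degree sector with a raised grey edge, from 21 to 73 mm from the cap's axis; this point is 47 mm from the axis, at the cap's top face (67 mm above the worktop); its own +x axis points outwards from the cap's axis.
- empty_compartment (a point): the point 47 mm from the drum's axis above the middle of the empty compartment, at the height of the cap's top face; fixed to the drum.
- fin (a point): middle of the upright grey fin on the cap, diametrically opposite the opening: a radial plate 8 mm thick, from 50 to 100 mm from the cap's axis (so it stands out 18 mm past the cap's rim), from 67 to 93 mm above the worktop; this point is 75 mm from the axis and 80 mm above the worktop.
- honey_jar: glass jar with a white lid, 58 x 62 mm, 99 mm high, 0.44 kg, loose; origin at the centre of its underside. It stands beside the drum, 119 mm from its axis, a quarter turn from the empty compartment on one side or the other, so that the fin cannot pass it. Must not be shifted (20 mm at most).
- tea_light: small candle in a metal cup, 38 mm across, 15 mm high, loose; origin at the centre of its underside. It stands beside the drum on the side away from the honey jar, 119 mm from the axis; the fin passes over it. Must not be shifted (20 mm at most).
- carton_mid (a point): centre of the loose refill carton (plain cardboard, 82 mm deep along its x, 45 mm wide along its y, 120 mm high along its z, about 0.2 kg). It starts upright on the worktop between the caddies, its own -x side being its front, towards the robot; 2 mm of play on either side, open in front and behind, with 90 mm or more of clear worktop behind it.
- carton_toe (a point): middle of the carton's lower front edge, 41 mm in front of and 60 mm below carton_mid while it stands. Pushed forward at its top back edge, the carton tips about this edge; past some 0.6 rad it topples by itself and lies on its front face before the caddies, then 82 mm high, its z axis pointing to the robot.
- tea_caddy: square canister with a wooden lid, 102 x 102 mm, 123 mm high to the top of its lid, 140 mm to the top of the lid's round knob (20 mm across, in the middle), fixed; origin at the centre of its underside. On the right of the carton, its front 12 mm in front of the carton's front, its back 8 mm behind the carton's back.
- sugar_caddy: the like canister on the left of the carton, fixed; same sizes and origin.
- mustard_pot: small lidded white pot, 51 x 59 mm, 88 mm high, loose; origin at the centre of its underside. It stands in front of the right-hand caddy, 100 mm to the right of the carton's centre plane and 50 mm in front of the caddies. Must not be shifted (20 mm at most).
- tray: small white tray, 106 mm along its x, 176 mm along its y, fixed to the worktop; origin at the centre of its underside. Its bed lies 3 mm above the worktop, with a slight 11 mm rim. The carton goes on it lying, its 120 mm length along the tray's y.
Things that resemble listed ones, but are neither listed nor needed, are in the scene too. What is shaped like the part that bears carton_mid but green is not meant.

How it is judged:
On the way, in this order (a step that is already met when the one before it is completed fails the run):
1. the cap's opening is over the empty compartment (distance between opening and empty_compartment below 0.0065 m), for 0.2 s.
2. the carton is tipped forward by 0.5 rad or more about its lower front edge, which is still on the worktop within 60 mm of where it stood (angle between carton_mid's own z axis and vertical above 0.5 rad and distance of carton_toe from where it was at the start of the episode below 0.06 m and height (world z) of carton_toe below 0.015 m), for 0.05 s.
At the end, for the whole second after the job is handed in: The middle of the cap's opening is within 6.5 mm of the middle of the empty compartment, and the carton lies on the tray, its centre within 28 mm (across) and 30 mm (along) of the tray's centre, its length within 0.3 rad of the tray's (distance between opening and empty_compartment below 0.0065 m and x of carton_mid in the frame of tray between -0.028 and 0.028 m and y of carton_mid in the frame of tray between -0.03 and 0.03 m and angle between the z axis of carton_mid and the y axis of tray, either way round below 0.3 rad and height (world z) of carton_mid below 0.052 m and angle between carton_mid's own z axis and vertical between 1.45 and 1.69 rad); the robot touches nothing.
It fails at once if honey jar shifted by more than 20 mm (distance of honey_jar from where it was at the start of the episode above 0.02 m).
It fails at once if tea light shifted by more than 20 mm (distance of tea_light from where it was at the start of the episode above 0.02 m).
It fails at once if mustard pot shifted by more than 20 mm (distance of mustard_pot from where it was at the start of the episode above 0.02 m).
It also fails if it takes over 67 s, if anything falls off the work surface, if the arm or the gripper's body presses on something with over 40 N, if the wrist force passes 120 N, or if a joint passes its speed limit or range.

## Robot

A 7-joint arm with a two-finger parallel gripper is mounted at the origin on a cart in front of the work surface, level with it; the furniture and walls round the work are solid. World frame = base frame: x ahead of the robot, y to its left, z up, the work surface at z = 0. Lengths are in m, angles in rad, forces in N, time in s.
With the tool pointing down it reaches from about 0.4 to 0.875 m from the base axis. Payload 19.3 kg.
Tool frame: the origin (TCP) lies between the finger pads; the fingertips stand bot.tcp_to_tips ahead of it and the grasp point (between the pads) is the TCP (bot.tcp_to_tips is the distance from the TCP to the fingertips, in m); z points along the fingers, y is the line along which they close (so a half turn about z gives the same grasp; the last joint's range is limited). The gripper opens to 85 mm and grips with 20 to 120 N. Pads are 22 mm wide; open, the fingers measure 114 mm over their backs; the gripper's body (76 mm by 85 mm) begins 54 mm behind the grasp point. The pads swing forward as they close: fully open they stand 13 mm farther back than shut.
Start: joints at [1.075, 0.521, -0.036, 1.599, 0.021, 1.021, -0.113], TCP at [0.258, -0.569, 0.25] pointing down, gripper open.
Joint ranges: [-2.91, 2.91], [-0.3, 2.13], [-1.5, 1.42], [0.17, 2.43], [-1.26, 4.41], [0.16, 1.93], [-2.52, 2.52]. Speed limits (rad/s): [1.89, 1.89, 2.39, 2.39, 3.01, 3.01, 3.01].

## Interface

Orientations are given as [roll, pitch, yaw] about the fixed x, y, z axes, in that order (R = Rz(yaw) Ry(pitch) Rx(roll)).
In Python, from workcell import telemetry, grab_frame, bot gives the robot as it stands. The module is installed in compiled form; this text tells all that it offers.
- The arm moves only by the shell command python3 -m crank 'ROWS' [FORCE]. ROWS is text: rows parted by semicolons, each of 7 numbers parted by spaces: the finger opening in m, from 0 to 0.0854, then the shift along the tool's x, y, z in m, then the turn, a rotation vector about the tool's x, y, z in degrees. A call has exactly 8 rows; each row shifts and turns the commanded pose from where the row before left it, along the tool's axes as they then stand; what a row does not reach is not made up. A row lasts 1/12 s, in which the tool goes at most 41.7 mm and 7.16 degrees, less where a joint would pass 70% of its speed; a pose out of reach is approached as far as the arm can. A call with a gripper value outside its range is refused whole. The fingers move at their own pace and stop on an object; FORCE is the grip in N (left out, the last holds). Time passes only in rows, so rows that do not move let the fingers close, or fill a call up. It gives the time, the measured TCP pose, the force, the opening and the grip force at its end, in the units of the state.
- telemetry.observe(): the state, without advancing time (a new reading comes with each control period).
- grab_frame(name): name is "scene" or "top" or "wrist"; returns a dict with "pixels" (480x640x3 uint8, red, green, blue), "depth" (480x640 float32, m along the optical axis (not along the pixel's ray), 0 where there is no reading), "vertical_fov" (degrees; the focal length in pixels is half the picture's height over the tangent of half this angle, whatever the lens; pixels are square), "cx", "cy" (the principal point, pixels), "distortion" ([k1, k2, p1, p2, k3] as OpenCV has them; the pictures are not rectified), "R" (3x3) and "t" (3): a world point X has camera coordinates R X + t; the wrist camera has in their place "hand_eye" (4x4, takes a point from camera to tool coordinates, whose origin is the TCP and whose axes are the flange's). Camera axes: x right, y down, z forward; pixel columns grow to the right and rows downward; lengths in m; the calibration is good to about 2 mm. A picture is of the moment at which its call begins: read the wrist's pose just before it.
- bot.job_done(): hands the job in; it is judged then, once.
The state is a dict: "clock": time; "qpos": joint angles; "qd": joint speeds; "joint_efforts": joint torques, N m; "position": TCP position; "tool_rot": TCP orientation; "force": force on the tool from outside, world axes, zero at the start; "moment": the same for the moment, N m; "grip_width": finger opening in m; "finger_force": force on a finger pad.
Only numpy, scipy, OpenCV 4.12 (cv2) and the standard library are available. Lean on these libraries where they do the work, as an engineer would, in place of code of your own. Each camera call takes 0.05 s, during which the arm holds its last target. There are 200 camera calls.

## Working session

There is one attempt and no reset: what is moved stays moved. The work goes in short steps, Python scripts to look and compute and a shell command to move; the robot and the scene stay as the last step left them, time stands still between calls to the robot, and variables do not carry over. Pictures are saved under pics/ and viewed, at most 10 in all, crops included, and the job is handed in when it is done.

```bash
mkdir -p pics
cat > h.py <<'E'
import numpy as np, cv2
from workcell import telemetry, grab_frame, bot
def K(f):
    h=f["pixels"].shape[0]; fl=h/2/np.tan(np.radians(f["vertical_fov"])/2)
    return np.array([[fl,0,f["cx"]],[0,fl,f["cy"]],[0,0,1]])
def ext(f):
    return np.array(f["R"]),np.array(f["t"])
def rays(f,px):
    px=np.array(px,float).reshape(-1,1,2)
    u=cv2.undistortPoints(px,K(f),np.array(f["distortion"])).reshape(-1,2)
    return np.c_[u,np.ones(len(u))]
def onplane(f,px,z):
    R,t=ext(f); d=rays(f,px)@R; c=-R.T@t
    return c+d*((z-c[2])/d[:,2])[:,None]
def fromdepth(f,px):
    R,t=ext(f); d=rays(f,px); px=np.array(px).reshape(-1,2).astype(int)
    return (d*f["depth"][px[:,1],px[:,0]][:,None]-t)@R
def save(n,im): cv2.imwrite("pics/"+n,im[:,:,::-1])
E
python3 - <<'E'
from h import *
for n in("scene","top"):
    f=grab_frame(n); save(n+"1.png",f["pixels"]); np.save(n+".npy",f,allow_pickle=True)
    R,t=ext(f); print(n,-R.T@t,f["vertical_fov"],f["distortion"])
s=telemetry.observe(); print(s["clock"],s["position"],s["tool_rot"],s["grip_width"],bot.tcp_to_tips)
E
```

```text
scene [-0.07527296  0.77512431  1.05782925] 51.93349506106506 [0.04358997 0.         0.         0.         0.        ]
top [ 0.4151141  -0.00947588  1.42249326] 44.60127291138294 [-0.15229828  0.          0.          0.          0.        ]
0.1 [ 0.25801707 -0.56896377  0.24977863] [-3.14057964e+00  8.14351013e-05  4.25799438e-01] 0.08528880336784145 0.019
```

View pics/scene1.png

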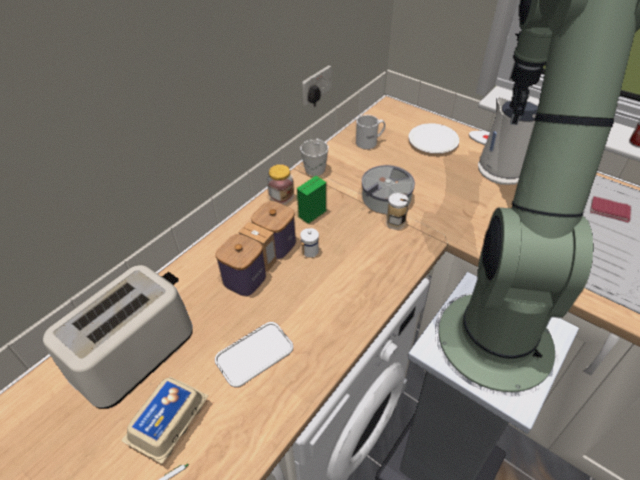

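View pics/top1.png

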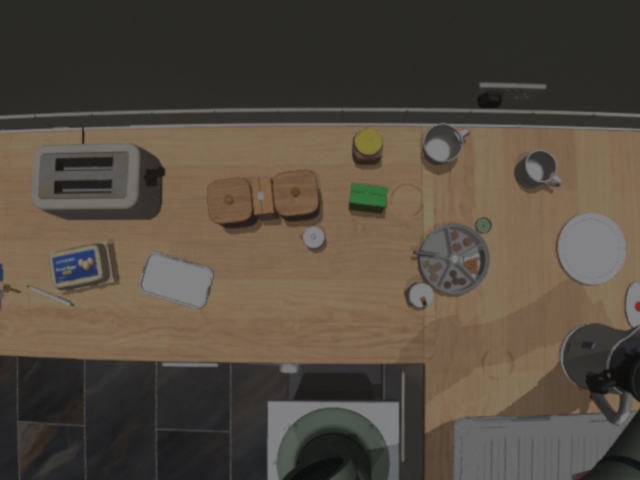

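The scene and top views show these items in top-view pixels:
- Drum at (454,258), with the fin at about (418,252).
- Honey jar lid at (420,294) and tea light at (484,225).
- Caddies at (231,201) and (296,194), with the brown carton between them at (264,197).
- Mustard pot at (313,237) and tray at (177,280).

Possible mix-ups:
- **Carton:** the green box (368,197) and the egg box (80,267). I choose the plain cardboard one at (264,197).
- **Honey jar:** the yellow-lidded jar (368,145) and the mustard pot (313,237). I choose the white lid by the drum.
- **Tray:** the plate (592,248).

Next I check these choices in a close crop and measure.

Run:
```python
from h import *
f=np.load("top.npy",allow_pickle=True).item(); g=np.load("scene.npy",allow_pickle=True).item()
p=f["pixels"]
a=cv2.resize(p[205:315,395:505],(600,600),interpolation=cv2.INTER_CUBIC)
b=cv2.resize(p[160:260,200:333],(798,600),interpolation=cv2.INTER_CUBIC)
save("drum.png",np.clip(a*1.5,0,255).astype(np.uint8)); save("cad.png",np.clip(b*1.5,0,255).astype(np.uint8))
# depth based height mask components
v,u=np.mgrid[0:480,0:640]; px=np.c_[u.ravel(),v.ravel()]
P=fromdepth(f,px).reshape(480,640,3); np.save("P.npy",P)
for n,(x0,x1,y0,y1),zl in [("drum",(405,500,220,310),(.058,.075)),("fin",(405,500,220,310),(.083,.097)),("jar",(400,440,275,312),(.094,.105)),("tealt",(472,495,214,237),(.008,.02)),("cadL",(200,255,170,230),(.112,.13)),("cadR",(272,325,165,225),(.112,.13)),("carton",(254,274,170,225),(.11,.128)),("mustard",(300,330,222,252),(.075,.1))]:
    m=np.zeros((480,640),bool); m[y0:y1,x0:x1]=1; m&=(P[...,2]>zl[0])&(P[...,2]<zl[1])
    Q=P[m]; 
    if len(Q)<3: print(n,len(Q)); continue
    r=cv2.minAreaRect(np.float32(Q[:,:2])); c,rad=cv2.minEnclosingCircle(np.float32(Q[:,:2]))
    print(n,len(Q),"med",Q.mean(0).round(4),"rect",np.round(r[0],4),np.round(r[1],4),round(r[2],1),"circ",np.round(c,4),round(rad,4))
# tray by colour
hsv=cv2.cvtColor(p,cv2.COLOR_RGB2HSV); m=((hsv[...,1]<40)&(hsv[...,2]>110)).astype(np.uint8); m[:,:130]=0;m[:,225:]=0;m[:240]=0;m[320:]=0
cs,_=cv2.findContours(m,0,2); c=max(cs,key=cv2.contourArea); q=onplane(f,c.reshape(-1,2),.011); r=cv2.minAreaRect(np.float32(q[:,:2])); print("tray",r)
```

```text
drum 3442 med [ 0.4906 -0.2787  0.0671] rect [ 0.4822 -0.2594] [0.1636 0.2169] 20.2 circ [ 0.4696 -0.2589] 0.1156
fin 202 med [ 0.4418 -0.2021  0.0937] rect [ 0.4426 -0.203 ] [0.0535 0.1273] 84.4 circ [ 0.4442 -0.2043] 0.0655
jar 455 med [ 0.4074 -0.2001  0.0991] rect [ 0.4068 -0.1994] [0.053  0.0543] 89.9 circ [ 0.4076 -0.2008] 0.0287
tealt 98 med [ 0.5753 -0.3696  0.0115] rect [ 0.575  -0.3677] [0.0397 0.0373] 23.6 circ [ 0.5733 -0.3716] 0.0231
cadL 1862 med [0.6197 0.2307 0.1214] rect [0.6195 0.231 ] [0.1031 0.1097] 2.2 circ [0.6212 0.2253] 0.0667
cadR 1837 med [0.6351 0.0849 0.1215] rect [0.6368 0.0852] [0.1048 0.1046] 1.2 circ [0.6349 0.09  ] 0.0642
carton 696 med [0.6291 0.1566 0.1196] rect [0.6297 0.1557] [0.0861 0.0447] 1.1 circ [0.6295 0.1583] 0.0456
mustard 123 med [0.5395 0.045  0.0786] rect [0.5391 0.0452] [0.0417 0.0395] 90.0 circ [0.5387 0.0436] 0.0231
tray ((0.44130054116249084, 0.38509687781333923), (0.1728498786687851, 0.10514744371175766), 74.31580352783203)
```

View pics/drum.png

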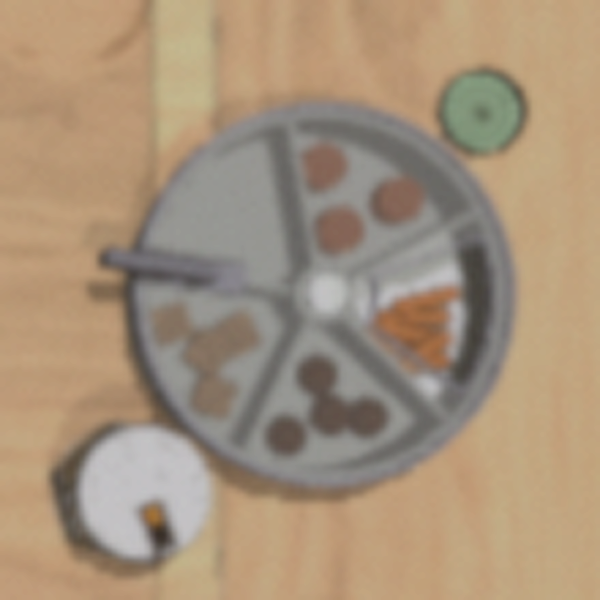

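View pics/cad.png

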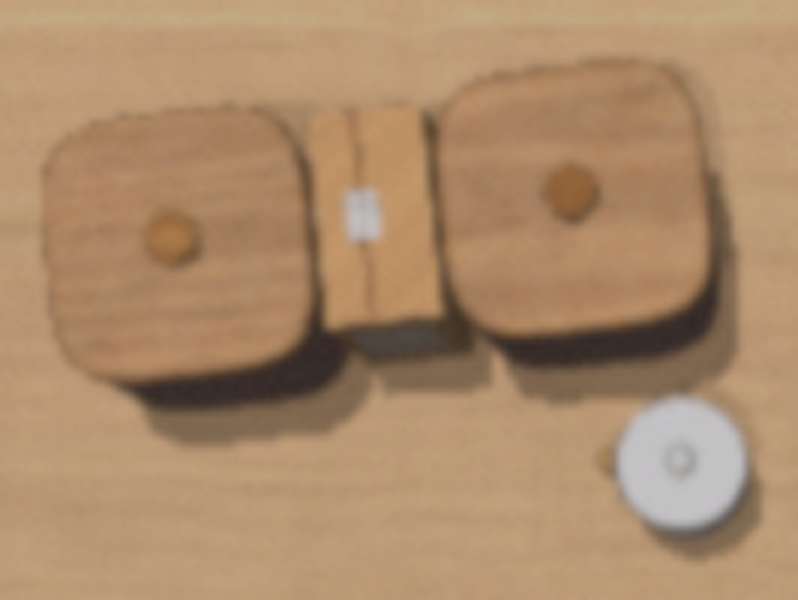

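The crops confirm the choice: the plain cardboard carton with white tape stands between the two caddies. On the drum, the empty compartment is at upper left, the fin at left (105–240, 258–275), the opening at right over the sticks, the honey jar at lower left and the tea light at upper right. The fin therefore has to go clockwise, over the tea light. I measure the angles and then move above the drum.

Run:
```python
from h import *
P=np.load("P.npy"); jar=np.array([.4074,-.2001]); tea=np.array([.5753,-.3696])
R=P[205:315,395:505].reshape(-1,3)
far=np.linalg.norm(R[:,:2]-jar,axis=1)>.045
c=R[far&(R[:,2]>.062)&(R[:,2]<.071)]
h=cv2.convexHull(np.float32(c[:,:2])).reshape(-1,2); h=h[(h[:,1]<-.2)|(h[:,0]>.53)]
A=np.c_[2*h,np.ones(len(h))]; s=np.linalg.lstsq(A,(h**2).sum(1),rcond=None)[0]; print("circle",s[:2],np.sqrt(s[2]+s[0]**2+s[1]**2), "mid jar/tea",(jar+tea)/2)
F=R[far&(R[:,2]>.080)&(R[:,2]<.1)]; vx=cv2.fitLine(np.float32(F[:,:2]),2,0,.01,.01).ravel(); print("fin",len(F),F.mean(0),vx, np.degrees(np.arctan2(vx[1],vx[0])), F.max(0),F.min(0))
d=F.mean(0)[:2]-(jar+tea)/2; print("ang",np.degrees(np.arctan2(d[1],d[0])),np.linalg.norm(d))
```

```text
circle [ 0.49143023 -0.28425249] 0.08183696687198931 mid jar/tea [ 0.49135 -0.28485]
fin 77 [ 0.50191213 -0.20854705  0.09085997] [ 0.09642279  0.99534047  0.5019121  -0.20854706] 84.46678 [ 0.5070383  -0.18528359  0.09865904] [ 0.49752733 -0.23526411  0.08018379]
ang 82.11899221999725 0.07703050483027571
```

```bash
python3 -m crank '0.05 0 0 -0.01 0 0 -6;0.05 0 0 0 0 0 -7;0.05 0 0 0 0 0 -7;0.05 0 0 0 0 0 -7;0.05 0 0 0 0 0 -7;0.05 0 0 0 0 0 -7;0.05 0 0 0 0 0 -7;0.05 0 0 0 0 0 -7'; python3 -c "
from h import *
s=telemetry.observe();print(s['qpos'],s['tool_rot'],s['position'],s['clock'])"
```

```text
clock: 0.77
position: [0.258, -0.5691, 0.2599]
tool_rot: [-3.141, -0.001, 1.392]
force: [-0.6, -0.2, -0.1]
grip_width: 0.0501
finger_force: 0.0
[ 1.22880937  0.52205633 -0.26471622  1.57977908  0.15000984  1.06046436
  0.74507394] [-3.14116968e+00 -5.44467259e-04  1.39162958e+00] [ 0.25799085 -0.56906343  0.25994912] 0.7667
```

```bash
python3 -m crank '0.05 0 0 -0.04 0 0 -3;0.05 .028 .014 0 0 0 0;0.05 .028 .014 0 0 0 0;0.05 .028 .014 0 0 0 0;0.05 .028 .014 0 0 0 0;0.05 .028 .014 0 0 0 0;0.05 .028 .014 0 0 0 0;0.05 .028 .014 0 0 0 0';python3 -m crank '0.05 .028 .014 0 0 0 0;0.05 .028 .014 0 0 0 0;0.05 .028 .014 0 0 0 0;0.05 .028 .014 0 0 0 0;0.05 .028 .014 0 0 0 0;0.05 .028 .014 0 0 0 0;0.05 .027 .015 0 0 0 0;0.05 0 0 0 0 0 0'
python3 - <<'E'
from h import *
s=telemetry.observe();print(s['qpos'].round(2),s['tool_rot'],s['position'],s['clock'])
f=grab_frame("wrist"); f["state"]=s; np.save("w1.npy",f,allow_pickle=True); save("w1.png",f["pixels"]); print(np.round(f["hand_eye"],3))
E
```

```text
clock: 1.43
position: [0.3817, -0.3865, 0.3001]
tool_rot: [-3.141, -0.0, 1.438]
force: [1.0, 0.2, 0.5]
grip_width: 0.0499
finger_force: 0.0
clock: 2.1
position: [0.5081, -0.2021, 0.3003]
tool_rot: [3.141, -0.002, 1.445]
force: [-0.5, 0.3, -0.6]
grip_width: 0.0498
finger_force: 0.0
[ 0.6   0.37 -0.44  1.73  0.17  1.08 -0.02] [ 3.14066324e+00 -2.46021524e-03  1.44455061e+00] [ 0.50806042 -0.20210072  0.30026863] 2.1
[[ 0.001 -0.952 -0.307  0.078]
 [ 1.     0.001 -0.    -0.   ]
 [ 0.    -0.307  0.952 -0.125]
 [ 0.     0.     0.     1.   ]]
```

View pics/w1.png

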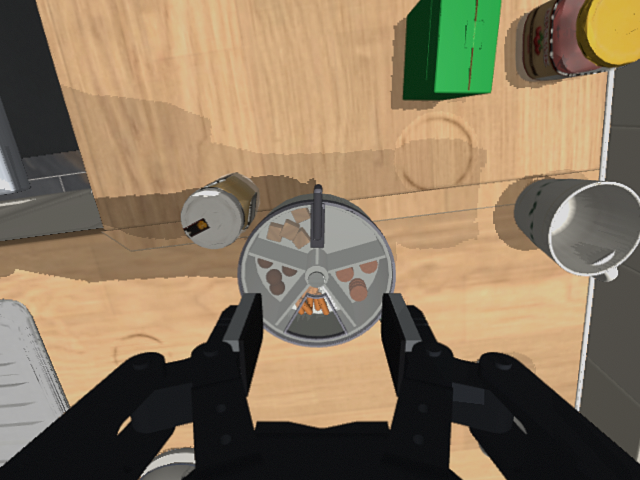

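The wrist view shows the drum at (317,270), with the fin pointing up from (317,245) to (317,185), the jar at (215,215) and the opening at the bottom over the sticks. I rectify it at wall height to read the wall angles.

```bash
cat >> h.py <<'E'
from scipy.spatial.transform import Rotation as Ro
def wext(f):
    s=f["state"]; T=np.eye(4); T[:3,:3]=Ro.from_euler("xyz",s["tool_rot"]).as_matrix(); T[:3,3]=s["position"]
    M=np.linalg.inv(T@np.array(f["hand_eye"])); f["R"]=M[:3,:3]; f["t"]=M[:3,3]; return f
E
python3 - <<'E'
from h import *
f=wext(np.load("w1.npy",allow_pickle=True).item()); C=np.array([.4914,-.2845])
v,u=np.mgrid[0:480,0:640]; P=fromdepth(f,np.c_[u.ravel(),v.ravel()]); rel=P[:,:2]-C; r=np.hypot(*rel.T)
px=np.c_[u.ravel(),v.ravel()]
top=P[(P[:,2]>.064)&(P[:,2]<.07)&(r<.1)]; top=top[(px[(P[:,2]>.064)&(P[:,2]<.07)&(r<.1)][:,1]<380)]
h=cv2.convexHull(np.float32(top[:,:2])).reshape(-1,2);A=np.c_[2*h,np.ones(len(h))]; s=np.linalg.lstsq(A,(h**2).sum(1),rcond=None)[0]; print("circle",s[:2],np.sqrt(s[2]+s[0]**2+s[1]**2),len(top))
m=(P[:,2]>.082)&(P[:,2]<.1)&(r<.11)&(np.linalg.norm(P[:,:2]-[.407,-.2],axis=1)>.05)&(px[:,1]<260)
F=P[m]; l=cv2.fitLine(np.float32(F[:,:2]),2,0,.01,.01).ravel(); print("fin",len(F),F.mean(0),np.degrees(np.arctan2(l[1],l[0])),F.min(0),F.max(0)); d=F.mean(0)[:2]-C;print(np.degrees(np.arctan2(d[1],d[0])))
tl=P[(np.linalg.norm(P[:,:2]-[.407,-.2],axis=1)<.05)&(P[:,2]>.094)&(P[:,2]<.104)]; print("jar",tl.mean(0),len(tl))
# polar view at z=.062: column = angle (2 px/deg), row = radius
a=np.radians(np.arange(0,360,.5)); rr=np.arange(.012,.085,.0004)
X=np.stack([C[0]+rr[:,None]*np.cos(a),C[1]+rr[:,None]*np.sin(a),np.full((len(rr),len(a)),.060)],-1).reshape(-1,3)
q=cv2.projectPoints(X,cv2.Rodrigues(f["R"])[0],f["t"],K(f),np.array(f["distortion"]))[0].reshape(len(rr),len(a),2).astype(np.float32)
im=cv2.remap(f["pixels"],q[...,0],q[...,1],cv2.INTER_LINEAR)
im=cv2.resize(im,None,fx=1,fy=2.5)
for k in range(0,720,60): im[:8,k]=[255,0,0]
save("polar.png",im)
E
```

```text
circle [ 0.49055746 -0.28262173] 0.0834920672672698 14910
fin 464 [ 0.50318859 -0.20766784  0.09333459] 81.96172 [ 0.49646071 -0.23367864  0.08227249] [ 0.50957678 -0.18434301  0.09569219]
81.27696001376148
jar [ 0.4085934  -0.19885546  0.10017205] 2978
```

View pics/polar.png

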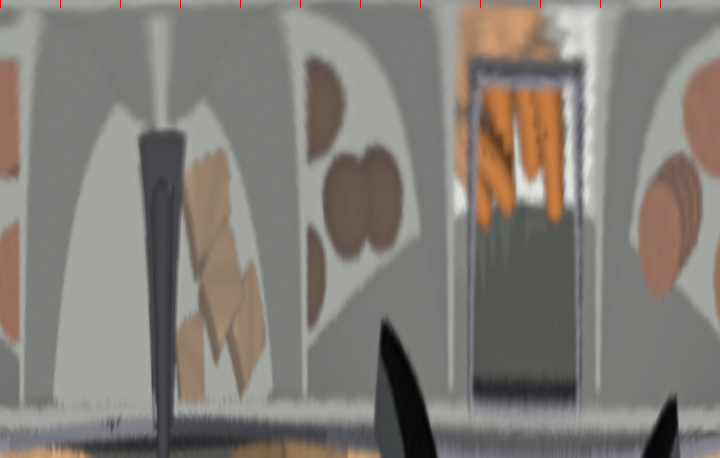

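The polar view puts the thin wall tops at 11°, 80°, 152°, 225° and 299°, so the empty compartment is centred at about 45.4°. The jar and tea light give 44.7°. The opening is at 263° and the fin at 82°, so the fin must turn about 217° clockwise to −134.6°. I grasp it now.

```bash
python3 -m crank '0.05 -.003 -.005 .03 0 0 1;0.05 0 0 .035 0 0 0;0.05 0 0 .035 0 0 0;0.05 0 0 .035 0 0 0;0.05 0 0 .035 0 0 0;0.05 0 0 .025 0 0 0;0.05 0 0 .012 0 0 0;0.0 0 0 0 0 0 0' 20;python3 -m crank '0 0 0 0 0 0 0;0 0 0 0 0 0 0;0 0 0 0 0 0 0;0 0 0 0 0 0 0;0 0 0 0 0 0 0;0 0 0 0 0 0 0;0 0 0 0 0 0 0;0 0 0 0 0 0 0'
```

```text
clock: 2.82
position: [0.4984, -0.21, 0.0911]
tool_rot: [-3.138, -0.001, 1.42]
force: [-0.3, 0.9, 0.4]
grip_width: 0.0394
finger_force: 0.0
clock: 3.48
position: [0.5012, -0.2105, 0.0949]
tool_rot: [3.138, 0.001, 1.421]
force: [2.2, -0.5, 10.2]
grip_width: 0.0078
finger_force: 20.8
```

```bash
python3 -m crank '0 0 0 -.004 0 0 0;0 -.0004 .0078 0 0 0 6;0 -.0004 .0078 0 0 0 6;0 -.0004 .0078 0 0 0 6;0 -.0004 .0078 0 0 0 6;0 -.0004 .0078 0 0 0 6;0 -.0004 .0078 0 0 0 6;0 0 0 0 0 0 0'; python3 -c "
from h import *
s=telemetry.observe();d=s['position'][:2]-np.array([.491,-.2838]);print(s['qpos'].round(2),np.hypot(*d),np.degrees(np.arctan2(d[1],d[0])),np.degrees(s['tool_rot'][2]))"
```

```text
clock: 4.15
position: [0.5427, -0.2304, 0.0975]
tool_rot: [3.14, -0.002, 0.786]
force: [8.3, 2.0, -12.0]
grip_width: 0.0075
finger_force: 19.3
[ 0.43  0.67 -0.18  1.81  0.17  0.68 -0.63] 0.07431253750797587 45.93384668384767 45.01845788992719
```

```bash
python3 -m crank '0 -.0004 .0078 .001 0 0 6;0 -.0004 .0078 0 0 0 6;0 -.0004 .0078 0 0 0 6;0 -.0004 .0078 0 0 0 6;0 -.0004 .0078 0 0 0 6;0 -.0004 .0078 0 0 0 6;0 -.0004 .0078 0 0 0 6;0 0 0 0 0 0 0';python3 -m crank '0 -.0004 .0078 0 0 0 6;0 -.0004 .0078 0 0 0 6;0 -.0004 .0078 0 0 0 6;0 -.0004 .0078 0 0 0 6;0 -.0004 .0078 0 0 0 6;0 -.0004 .0078 0 0 0 6;0 -.0004 .0078 0 0 0 6;0 0 0 0 0 0 0'; python3 -c "
from h import *
s=telemetry.observe();d=s['position'][:2]-np.array([.491,-.2838]);print(s['qpos'].round(2),np.hypot(*d),np.degrees(np.arctan2(d[1],d[0])),np.degrees(s['tool_rot'][2]))"
```

```text
clock: 4.82
position: [0.5649, -0.2798, 0.0973]
tool_rot: [3.141, -0.004, 0.051]
force: [8.1, 4.0, -0.6]
grip_width: 0.0076
finger_force: 20.5
clock: 5.48
position: [0.5473, -0.3305, 0.0972]
tool_rot: [-3.14, -0.001, -0.681]
force: [3.3, 5.1, 4.6]
grip_width: 0.0072
finger_force: 28.0
[ 0.32  0.74  0.21  1.68 -0.21  0.74 -1.63] 0.07312050268493964 -39.705061583381685 -39.022144818786735
```

```bash
python3 -m crank '0.04 0 0 0 0 0 0;0.04 0 0 0 0 0 0;0.04 0 0 0 0 0 0;0.04 0 0 -.035 0 0 0;0.04 0 0 -.005 0 0 -7;0.04 0 0 0 0 0 -7;0.04 0 0 0 0 0 -7;0.04 0 0 0 0 0 -7';python3 -m crank '0.04 0 0 0 0 0 -7;0.04 0 0 0 0 0 -7;0.04 0 0 0 0 0 -7;0.04 0 0 0 0 0 -7;0.04 0 0 0 0 0 -7;0.04 0 0 0 0 0 -7;0.04 0 0 0 0 0 -7;0.04 0 0 0 0 0 -7';python3 -m crank '0.04 0 0 0 0 0 -7;0.04 0 0 0 0 0 -7;0.04 0 0 0 0 0 -7;0.04 0 0 0 0 0 -7;0.04 0 0 0 0 0 -7;0.04 0 0 0 0 0 -7;0.04 0 0 0 0 0 -7;0.04 0 0 0 0 0 -7';python3 -m crank '0.04 0 0 0 0 0 -7;0.04 0 0 0 0 0 -7;0.04 0 0 0 0 0 -7;0.04 0 0 0 0 0 -7;0.04 0 0 0 0 0 -7;0.04 0 0 0 0 0 -4;0.04 0 0 0 0 0 0;0.04 0 0 0 0 0 0'; python3 -c "
from h import *
s=telemetry.observe();d=s['position'][:2]-np.array([.491,-.2838]);print(s['qpos'].round(2),np.hypot(*d),np.degrees(np.arctan2(d[1],d[0])),np.degrees(s['tool_rot'][2]))"
```

```text
clock: 6.15
position: [0.5471, -0.3303, 0.1366]
tool_rot: [3.141, -0.0, -0.178]
force: [0.6, -0.6, -0.7]
grip_width: 0.0401
finger_force: 0.0
clock: 6.82
position: [0.547, -0.3304, 0.1364]
tool_rot: [3.141, 0.0, 0.799]
force: [0.3, -0.5, 0.1]
grip_width: 0.0402
finger_force: 0.0
clock: 7.48
position: [0.5469, -0.3305, 0.1364]
tool_rot: [-3.141, 0.0, 1.777]
force: [-0.4, -0.5, -0.0]
grip_width: 0.0399
finger_force: 0.0
clock: 8.15
position: [0.5469, -0.3305, 0.1363]
tool_rot: [3.142, -0.0, 2.448]
force: [-0.6, -0.3, 0.4]
grip_width: 0.0399
finger_force: 0.0
[ 0.83  0.74 -0.59  1.63  0.48  0.92  0.94] 0.07284946907699813 -39.90096270754196 140.26188011101414
```

Now I go down, grip again and turn through the remaining arc.

```bash
python3 -m crank '0.03 0 0 .02 0 0 0;0.02 0 0 .019 0 0 0;0 0 0 0 0 0 0;0 0 0 0 0 0 0;0 0 0 0 0 0 0;0 .0004 -.0077 0 0 0 6;0 .0004 -.0077 0 0 0 6;0 .0004 -.0077 0 0 0 6';python3 -m crank '0 .0004 -.0077 0 0 0 6;0 .0004 -.0077 0 0 0 6;0 .0004 -.0077 0 0 0 6;0 .0004 -.0077 0 0 0 6;0 .0004 -.0077 0 0 0 6;0 .0004 -.0077 0 0 0 6;0 .0004 -.0077 0 0 0 6;0 0 0 0 0 0 0'; python3 -c "
from h import *
s=telemetry.observe();d=s['position'][:2]-np.array([.491,-.2838]);print(s['qpos'].round(2),np.hypot(*d),np.degrees(np.arctan2(d[1],d[0])),np.degrees(s['tool_rot'][2]))"
```

```text
clock: 8.82
position: [0.529, -0.3438, 0.0967]
tool_rot: [-3.142, -0.004, 2.131]
force: [1.1, 10.9, -25.6]
grip_width: 0.0074
finger_force: 21.8
clock: 9.48
position: [0.4777, -0.3527, 0.0969]
tool_rot: [-3.14, -0.004, 1.396]
force: [7.8, 12.4, -29.9]
grip_width: 0.0075
finger_force: 25.0
[ 0.75  0.69 -0.31  1.79  0.29  0.72  0.12] 0.07014137269083381 -100.90452927126285 80.00929589566118
```

```bash
python3 -m crank '0 .0004 -.0077 .002 0 0 6;0 .0004 -.0077 0 0 0 6;0 .0004 -.0077 0 0 0 6;0 .0004 -.0077 0 0 0 6;0 .0004 -.0077 0 0 0 6;0 .0002 -.0055 0 0 0 4.4;0 0 0 0 0 0 0;0 0 0 0 0 0 0'; python3 -c "
from h import *
s=telemetry.observe();d=s['position'][:2]-np.array([.491,-.2838]);print(s['qpos'].round(2),np.hypot(*d),np.degrees(np.arctan2(d[1],d[0])),np.degrees(s['tool_rot'][2]))"; python3 -m crank '0.05 0 0 0 0 0 0;0.05 0 0 0 0 0 0;0.05 0 0 0 0 0 0;0.05 0 0 -.03 0 0 0;0.05 0 0 -.04 0 0 0;0.05 0 0 -.04 0 0 0;0.05 0 0 -.04 0 0 0;0.05 0 0 -.03 0 0 0';python3 - <<'E'
from h import *
s=telemetry.observe()
f=grab_frame("wrist"); f["state"]=s; np.save("w2.npy",f,allow_pickle=True)
f=wext(f); C=np.array([.491,-.2838])
v,u=np.mgrid[0:480,0:640]; px=np.c_[u.ravel(),v.ravel()]; P=fromdepth(f,px); r=np.linalg.norm(P[:,:2]-C,axis=1)
m=(P[:,2]>.085)&(P[:,2]<.1)&(r<.11)&(r>.04)&(px[:,1]<300)&(np.linalg.norm(P[:,:2]-[.407,-.2],axis=1)>.05)
F=P[m]; print(len(F),F.mean(0),F.min(0),F.max(0)); d=F.mean(0)[:2]-C; l=cv2.fitLine(np.float32(F[:,:2]),2,0,.01,.01).ravel(); print("fin",np.degrees(np.arctan2(d[1],d[0])),np.degrees(np.arctan2(l[1],l[0])))
t=grab_frame("top"); a=cv2.resize(t["pixels"][205:315,395:505],(400,400),interpolation=2)
save("chk.png",np.hstack([cv2.resize(f["pixels"][:,80:560],(400,400)),np.clip(a*1.5,0,255).astype(np.uint8)]))
E
```

```text
clock: 10.15
position: [0.4423, -0.334, 0.0966]
tool_rot: [3.139, -0.004, 0.804]
force: [14.2, 12.3, -11.8]
grip_width: 0.0072
finger_force: 20.8
[ 0.65  0.62 -0.15  1.9   0.14  0.62 -0.36] 0.06999098725271932 -134.11722030328275 46.076049172377616
clock: 10.82
position: [0.4394, -0.3369, 0.2794]
tool_rot: [3.138, -0.001, 0.802]
force: [-0.3, -0.2, 0.5]
grip_width: 0.0503
finger_force: 0.0
505 [ 0.44073533 -0.3362862   0.0935681 ] [ 0.42135991 -0.35615676  0.0854232 ] [ 0.45855076 -0.31783219  0.09598006]
fin -133.76142604535676 45.936558
```

View pics/chk.png

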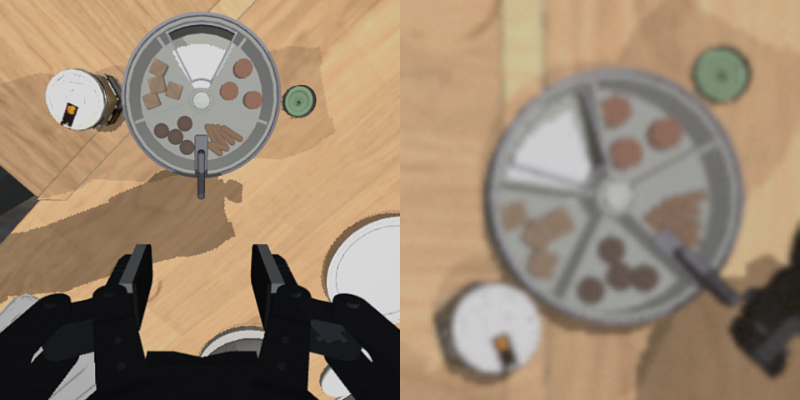

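The check view shows the opening squarely over the empty compartment: the white floor is seen whole, with its walls on both sides. The fin points to about −134° against a target of −134.6°, and the jar and tea light have not moved. Next I go behind the carton, with the fingers closed and tool x along the carton's depth (6.4°).

```bash
python3 -m crank '0 0 0 -.01 0 0 6.6;0 0 0 0 0 0 6.6;0 0 0 0 0 0 6.6;0 0 0 0 0 0 6.6;0 0 0 0 0 0 6.6;0 0 0 0 0 0 6.6;0 .0195 -.0294 0 0 0 0;0 .0195 -.0294 0 0 0 0'; python3 -m crank '0 .0195 -.0294 0 0 0 0;0 .0195 -.0294 0 0 0 0;0 .0195 -.0294 0 0 0 0;0 .0195 -.0294 0 0 0 0;0 .0195 -.0294 0 0 0 0;0 .0195 -.0294 0 0 0 0;0 .0195 -.0294 0 0 0 0;0 .0195 -.0294 0 0 0 0'; python3 -m crank '0 .0195 -.0294 0 0 0 0;0 .0195 -.0294 0 0 0 0;0 .0195 -.0294 0 0 0 0;0 .0195 -.0294 0 0 0 0;0 .0195 -.0294 0 0 0 0;0 .0195 -.0294 0 0 0 0;0 0 0 0 0 0 0;0 0 0 0 0 0 0'
python3 - <<'E'
from h import *
s=telemetry.observe(); print(s['qpos'].round(2),s['position'],np.degrees(s['tool_rot']))
f=grab_frame("wrist"); f["state"]=s; np.save("w3.npy",f,allow_pickle=True); f=wext(f)
v,u=np.mgrid[0:480,0:640]; px=np.c_[u.ravel(),v.ravel()]; P=fromdepth(f,px)
hsv=cv2.cvtColor(f["pixels"],cv2.COLOR_RGB2HSV)
m=(P[:,2]>.112)&(P[:,2]<.128)&(np.abs(P[:,0]-.63)<.15)&(np.abs(P[:,1]-.158)<.15)
n,lab,st,ce=cv2.connectedComponentsWithStats(m.reshape(480,640).astype(np.uint8))
for i in range(1,n):
    if st[i,4]<200: continue
    Q=P[(lab==i).ravel()]; r=cv2.minAreaRect(np.float32(Q[:,:2])); print(st[i],Q.mean(0).round(4),np.round(r[0],4),np.round(r[1],4),r[2])
save("w3.png",f["pixels"])
E
```

```text
clock: 11.58
position: [0.4709, -0.2743, 0.2854]
tool_rot: [3.141, 0.0, 0.106]
force: [1.1, 1.0, -0.0]
grip_width: -0.0002
finger_force: 0.0
clock: 12.25
position: [0.6008, -0.0212, 0.2855]
tool_rot: [3.142, -0.0, 0.111]
force: [0.1, 0.2, 0.3]
grip_width: 0.0002
finger_force: 0.0
clock: 12.92
position: [0.6968, 0.1678, 0.2844]
tool_rot: [-3.141, 0.001, 0.114]
force: [0.1, -1.2, -0.1]
grip_width: -0.0001
finger_force: 0.0
[-0.23  0.65 -0.15  1.27  0.1   1.22 -1.84] [0.69682424 0.16780322 0.28437532] [-1.79966386e+02  5.83253398e-02  6.53086785e+00]
[  172   237   121   110 11252] [0.6265 0.2349 0.123 ] [0.6211 0.235 ] [0.1012 0.1015] 5.722045421600342
[  349   237   121   110 11181] [0.644  0.0865 0.1232] [0.6383 0.0852] [0.1016 0.1019] 7.324059963226318
[ 294  245   54   57 2588] [0.653 0.163 0.121] [0.6481 0.1623] [0.0487 0.045 ] 6.447518348693848
```

View pics/w3.png

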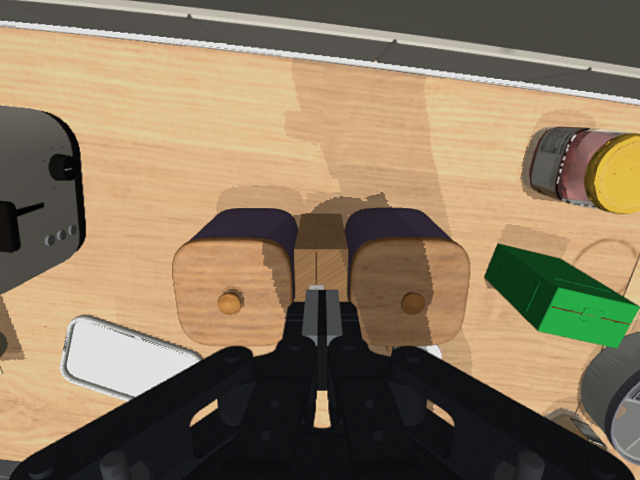

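The wrist view shows the fingers behind and in line with the carton's back at (320,230). The carton's angle is 6.45° and its back edge is at x = 0.672. I go down and push.

```bash
python3 -m crank '0 0 0 .03 0 0 0;0 0 0 .035 0 0 0;0 0 0 .035 0 0 0;0 0 0 .03 0 0 0;0 0 0 .0275 0 0 0;0 -.006 0 0 0 0 0;0 -.006 0 0 0 0 0;0 0 0 0 0 0 0'; python3 -m crank '0 -.006 0 0 0 0 0;0 -.006 0 0 0 0 0;0 -.007 0 0 0 0 0;0 -.007 0 0 0 0 0;0 -.007 0 0 0 0 0;0 -.007 0 0 0 0 0;0 0 0 0 0 0 0;0 0 0 0 0 0 0'
python3 - <<'E'
from h import *
f=grab_frame("top"); np.save("t4.npy",f,allow_pickle=True)
v,u=np.mgrid[0:480,0:640]; P=fromdepth(f,np.c_[u.ravel(),v.ravel()]).reshape(480,640,3)
# height profile along carton x axis in front of hand
ax=np.array([.9938,.1123]);c=np.array([.63,.160]); d=P[...,:2]-c; a=d@ax; b=d@np.array([-ax[1],ax[0]])
for k in np.arange(-.16,.06,.01):
    m=(np.abs(a-k)<.005)&(np.abs(b)<.015); print(round(k,2),np.median(P[m][:,2]).round(3),end="; ")
E
```

```text
clock: 13.63
position: [0.6847, 0.1637, 0.13]
tool_rot: [-3.142, -0.001, 0.111]
force: [-0.3, -0.0, -0.1]
grip_width: 0.0002
finger_force: 0.0
clock: 14.3
position: [0.6449, 0.1599, 0.1279]
tool_rot: [3.142, 0.0, 0.112]
force: [0.5, 0.6, 0.5]
grip_width: 0.0001
finger_force: 0.0
-0.16 0.62; -0.15 0.611; -0.14 0.608; -0.13 0.602; -0.12 0.592; -0.11 0.589; -0.1 0.581; -0.09 0.574; -0.08 0.57; -0.07 0.565; -0.06 0.557; -0.05 0.552; -0.04 0.545; -0.03 0.539; -0.02 0.532; -0.01 0.523; 0.0 0.516; 0.01 0.51; 0.02 0.487; 0.03 0.485; 0.04 0.481; 0.05 0.474;
```

Run:
```python
from h import *
f=grab_frame("scene")
save("s4.png",cv2.resize(f["pixels"][190:310,190:350],(640,480),interpolation=2))
```

```text
(no output)
```

View pics/s4.png

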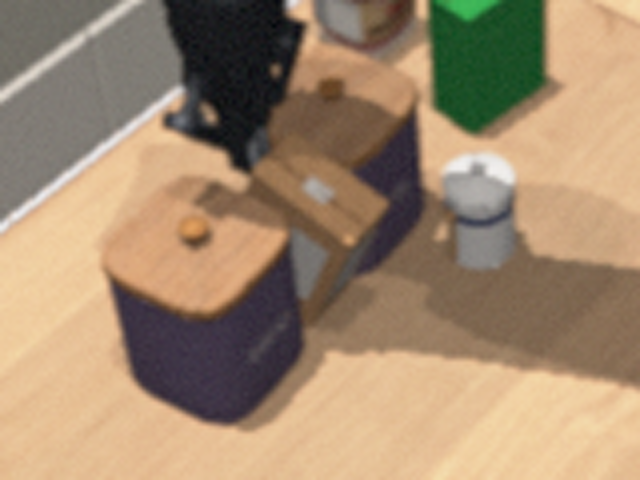

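The carton is tipping forward about its toe, with its top at (320,195), and the pot is clear. I keep pushing.

```bash
python3 -m crank '0 -.007 0 0 0 0 0;0 -.007 0 0 0 0 0;0 -.007 0 0 0 0 0;0 -.007 0 0 0 0 0;0 -.007 0 0 0 0 0;0 0 0 0 0 0 0;0 0 0 0 0 0 0;0 0 0 0 0 0 0'; python3 -m crank '0 0 0 0 0 0 0;0 0 0 0 0 0 0;0 0 0 -.04 0 0 0;0 0 0 -.04 0 0 0;0.06 0 0 -.04 0 0 0;0.06 0 0 -.04 0 0 0;0.06 0 0 0 0 0 0;0.06 0 0 0 0 0 0'
python3 - <<'E'
from h import *
s=telemetry.observe(); f=grab_frame("scene"); P0=None
v,u=np.mgrid[0:480,0:640]; px=np.c_[u.ravel(),v.ravel()]; P=fromdepth(f,px)
ax=np.array([.9938,.1123]);c=np.array([.63,.160]); d=P[:,:2]-c; a=d@ax; b=d@np.array([-ax[1],ax[0]])
m=(P[:,2]>.07)&(P[:,2]<.09)&(a>-.25)&(a<.02)&(abs(b)<.06); Q=P[m]; print(len(Q))
if len(Q)>20: print(Q.mean(0),cv2.minAreaRect(np.float32(Q[:,:2])))
for k in np.arange(-.2,.06,.02):
    m=(np.abs(a-k)<.01)&(np.abs(b)<.015); print(round(k,2),np.percentile(P[m][:,2],90).round(3) if m.any() else None,end="; ")
E
```

```text
clock: 15.07
position: [0.6107, 0.1561, 0.128]
tool_rot: [-3.142, -0.0, 0.112]
force: [0.0, -0.2, -0.3]
grip_width: -0.0003
finger_force: 0.0
clock: 15.73
position: [0.6114, 0.1563, 0.2902]
tool_rot: [-3.141, -0.004, 0.111]
force: [0.3, -1.3, -0.9]
grip_width: 0.0483
finger_force: 0.0
885
[0.54045706 0.15019897 0.08060342] ((0.556106686592102, 0.14424708485603333), (0.17137697339057922, 0.11315780878067017), 23.68035125732422)
-0.2 0.715; -0.18 0.712; -0.16 0.705; -0.14 0.703; -0.12 0.699; -0.1 0.693; -0.08 0.686; -0.06 0.67; -0.04 0.668; -0.02 0.651; -0.0 0.649; 0.02 0.639; 0.04 None;
```

Run:
```python
from h import *
f=grab_frame("scene"); s=telemetry.observe()
w=grab_frame("wrist"); w["state"]=s; wext(w)
for n,f in(("scene",f),("wrist",w)):
    v,u=np.mgrid[0:480,0:640]; P=fromdepth(f,np.c_[u.ravel(),v.ravel()])
    m=((P[:,2]>.076)&(P[:,2]<.086)&(abs(P[:,0]-.54)<.11)&(abs(P[:,1]-.15)<.05)).reshape(480,640).astype(np.uint8)
    m=cv2.morphologyEx(m,cv2.MORPH_OPEN,np.ones((3,3))); k,lab,st,ce=cv2.connectedComponentsWithStats(m)
    for i in range(1,k):
        if st[i,4]>80:
            Q=P[(lab==i).ravel()]; r=cv2.minAreaRect(np.float32(Q[:,:2])); print(n,st[i],Q.mean(0).round(4),np.round(r[0],4),np.round(r[1],4),r[2])
```

```text
scene [265 243  47  29 610] [0.5264 0.1525 0.0813] [0.5303 0.1504] [0.1262 0.049 ] 6.303624153137207
wrist [ 295  227   48  115 5309] [0.5345 0.1491 0.0833] [0.5303 0.1487] [0.1212 0.0451] 6.671492099761963
```

```bash
python3 -m crank '0.064 -.0272 -.0006 0 0 0 0;0.064 -.0272 -.0006 0 0 0 0;0.064 -.027 -.0006 0.01 0 0 0;0.064 0 0 .035 0 0 0;0.064 0 0 .035 0 0 0;0.064 0 0 .035 0 0 0;0.064 0 0 .03 0 0 0;0.064 0 0 0 0 0 0'; python3 -m crank '0.064 0 0 .03 0 0 0;0.064 0 0 .03 0 0 0;0.064 0 0 .02 0 0 0;0.064 0 0 .012 0 0 0;0.064 0 0 0 0 0 0;0.03 0 0 0 0 0 0;0.03 0 0 0 0 0 0;0.03 0 0 0 0 0 0' 45; python3 -m crank '0.03 0 0 0 0 0 0;0.03 0 0 0 0 0 0;0.03 0 0 -.02 0 0 0;0.03 0 0 -.02 0 0 0;0.03 0 0 -.02 0 0 0;0.03 0 0 -.02 0 0 0;0.03 0 0 -.02 0 0 0;0.03 0 0 0 0 0 0'
```

```text
clock: 16.55
position: [0.5262, 0.1478, 0.137]
tool_rot: [3.14, 0.009, 0.112]
force: [-0.7, -0.0, -0.6]
grip_width: 0.0639
finger_force: 0.0
clock: 17.22
position: [0.5302, 0.149, 0.0523]
tool_rot: [-3.141, -0.002, 0.111]
force: [0.8, 1.3, 2.4]
grip_width: 0.0449
finger_force: 46.4
clock: 17.88
position: [0.531, 0.1492, 0.155]
tool_rot: [-3.14, -0.006, 0.111]
force: [1.1, 0.4, -1.7]
grip_width: 0.0448
finger_force: 46.9
```

```bash
python3 -m crank '0.03 0 0 -.03 0 0 0;0.03 -.01 0 -.03 0 0 0;0.03 -.013 0 0 0 0 0;0.03 -.01 -.03 0 0 0 0;0.03 -.01 -.03 0 0 0 0;0.03 -.01 -.03 0 0 0 0;0.03 -.0097 -.03 0 0 0 0;0.03 0 -.03 0 0 0 0'; python3 -m crank '0.03 0 -.03 0 0 0 0;0.03 0 -.03 0 0 0 0;0.03 0 -.0344 0 0 0 0;0.03 0 0 0 0 0 -6.8;0.03 0 0 0 0 0 -6.8;0.03 0 0 0 0 0 -6.8;0.03 0 0 0 0 0 -6.8;0.03 0 0 0 0 0 -6.8';python3 -m crank '0.03 0 0 0 0 0 -6.8;0.03 0 0 0 0 0 -6.8;0.03 0 0 0 0 0 -6.8;0.03 0 0 0 0 0 -6.8;0.03 0 0 0 0 0 -6.8;0.03 0 0 0.03 0 0 0;0.03 0 0 0.03 0 0 0;0.03 0 0 0 0 0 0'
python3 - <<'E'
from h import *
s=telemetry.observe(); print(s["qpos"].round(2))
f=grab_frame("scene"); p=f["pixels"]; hsv=cv2.cvtColor(p,cv2.COLOR_RGB2HSV)
f0=np.load("scene.npy",allow_pickle=True).item(); hsv=cv2.cvtColor(f0["pixels"],cv2.COLOR_RGB2HSV)
m=((hsv[...,1]<35)&(hsv[...,2]>170)).astype(np.uint8); m[:315]=0;m[392:]=0;m[:,:205]=0;m[:,300:]=0
c=max(cv2.findContours(m,0,2)[0],key=cv2.contourArea); q=onplane(f0,c.reshape(-1,2),.011); print("tray(scene)",cv2.minAreaRect(np.float32(q[:,:2])))
E
```

```text
clock: 18.55
position: [0.4485, 0.292, 0.2112]
tool_rot: [3.142, 0.0, 0.112]
force: [2.3, -0.0, -1.3]
grip_width: 0.0445
finger_force: 47.2
clock: 19.22
position: [0.4398, 0.3846, 0.2109]
tool_rot: [3.141, -0.0, 0.711]
force: [-1.1, 0.5, -0.8]
grip_width: 0.0445
finger_force: 47.1
clock: 19.88
position: [0.4384, 0.3826, 0.1465]
tool_rot: [-3.138, 0.005, 1.298]
force: [-1.1, -0.8, -1.7]
grip_width: 0.045
finger_force: 47.0
[-0.48  0.62 -0.48  1.78  0.37  0.83 -1.42]
tray(scene) ((0.4398568868637085, 0.3883759677410126), (0.17465011775493622, 0.10544276237487793), 74.70841979980469)
```

```bash
python3 -m crank '0.03 0 0 .03 0 0 0;0.03 0 0 .03 0 0 0;0.03 0 0 .02 0 0 0;0.03 0 0 .008 0 0 0;0.03 0 0 .003 0 0 0;0.03 0 0 0 0 0 0;0.03 0 0 0 0 0 0;0.03 0 0 0 0 0 0'
```

```text
clock: 20.6
position: [0.4405, 0.3852, 0.0614]
tool_rot: [3.14, -0.002, 1.298]
force: [-1.3, -0.4, -1.7]
grip_width: 0.045
finger_force: 47.2
```

```bash
python3 -m crank '0.03 0 0 .003 0 0 0;0.03 0 0 .0025 0 0 0;0.03 0 0 0 0 0 0;0.03 0 0 0 0 0 0;0.06 0 0 0 0 0 0;0.06 0 0 0 0 0 0;0.06 0 0 0 0 0 0;0.06 0 0 0 0 0 0'; python3 -m crank '0.06 0 0 -.02 0 0 0;0.06 0 0 -.03 0 0 0;0.06 0 0 -.04 0 0 0;0.06 0 0 -.04 0 0 0;0.06 0 0 -.04 0 0 0;0.06 0 0 -.04 0 0 0;0.06 0 0 0 0 0 0;0.06 0 0 0 0 0 0'
python3 - <<'E'
from h import *
s=telemetry.observe(); w=grab_frame("wrist"); w["state"]=s; wext(w)
for n,f in(("scene",grab_frame("scene")),("wrist",w)):
    v,u=np.mgrid[0:480,0:640]; P=fromdepth(f,np.c_[u.ravel(),v.ravel()])
    m=((P[:,2]>.078)&(P[:,2]<.092)&(abs(P[:,0]-.44)<.1)&(abs(P[:,1]-.387)<.1)).reshape(480,640).astype(np.uint8)
    m=cv2.morphologyEx(m,cv2.MORPH_OPEN,np.ones((3,3))); k,lab,st,ce=cv2.connectedComponentsWithStats(m)
    for i in range(1,k):
        if st[i,4]>80:
            Q=P[(lab==i).ravel()]; r=cv2.minAreaRect(np.float32(Q[:,:2])); print(n,st[i],Q.mean(0).round(4),np.round(r[0],4),np.round(r[1],4),r[2])
t=grab_frame("top"); save("end.png",t["pixels"])
E
```

```text
clock: 21.27
position: [0.4398, 0.3847, 0.0543]
tool_rot: [-3.142, -0.0, 1.298]
force: [0.1, 0.0, -0.0]
grip_width: 0.0597
finger_force: 0.0
clock: 21.93
position: [0.4404, 0.3852, 0.2665]
tool_rot: [3.139, -0.003, 1.298]
force: [0.1, -1.1, -0.7]
grip_width: 0.06
finger_force: 0.0
scene [224 316  53  40 951] [0.4392 0.3888 0.0847] [0.4403 0.3866] [0.1196 0.0491] 74.56611633300781
wrist [ 293  141   56  139 7395] [0.4411 0.3885 0.0862] [0.44   0.3849] [0.1201 0.0451] 74.5057601928711
```

View pics/end.png

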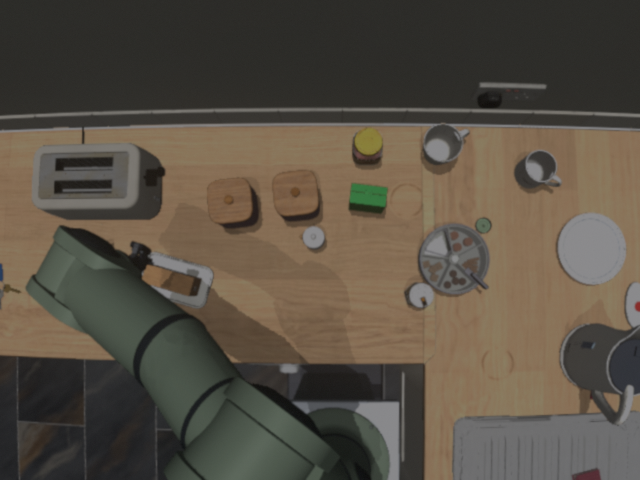

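The carton lies centred along the tray at (175,280). The cap's opening is over the empty compartment, and the pot (313,237), jar and tea light have not moved. I hand the job in.

```bash
python3 -c "
from workcell import bot; print(bot.job_done())"
```

```text
the job is handed in; nothing more can be done
None
```

I handed the job in at about 22 s of the 67 s allowed (no verdict returned): the cap's opening is over the empty compartment (fin within about 1° of its target), the carton was tipped out and lies along the middle of the tray (about 2 mm off centre by my measurement), and the jar, tea light and pot show no shift in the last top view.

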